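Time the compressor pump

TASK

Set the compressor pump to its timing point: take the flywheel's upright handle and turn the wheel slowly clockwise, feeling the resistance climb, and stop just past its peak, where it has fallen away again, without letting the wheel kick round. Then let go of the handle and press the timing pin down until it is fully home; it must go in gently, so do not force it, and leave the other things on the table where they lie.

Things in the scene. Friction and masses are not known exactly. Their poses are not given: they have to be found in the camera images.
- pump: compressor pump bolted to the table, does not move: round bare-aluminium case, 224 mm across and 66 mm high, with a finned cylinder on its +x side (out to 0.20 m from the centre, 59 mm high) and the boss of the timing pin on its -x side. Origin: on the flywheel's axis, at the underside; z up. Its yaw varies.
- flywheel: dark steel wheel, 150 mm across, lying flat on the case and turning about the pump's vertical axis; underside 70 mm, rim top 86 mm, hub 99 mm above the table. Origin on the axis at table height; its x axis points to the handle. It is worked clockwise seen from above; the other way it only comes up against a stop. It must never turn faster than 2 rad/s.
- wheel_hub (a point): centre of the wheel's hub, on its axis, 99 mm up. Turning takes 0 to 3 N at the handle, more when faster. Where the resistance peak comes cannot be seen and differs each time, 0.7 to 3.2 rad after the start: the force climbs unevenly for 0.7 rad to 8 to 16 N, then falls within 0.15 rad to below 4 N and stays low for about 0.3 rad: the timing point.
- handle_grip (a point): where to grip the flywheel's handle, on its axis, 132 mm above the table, 58 mm from the wheel's axis: an upright black round grip, 20 mm thick, from 92 to 148 mm above the table. It spins freely on its stud, so the gripper need not turn with the wheel. Let go on the climb, the wheel springs back; at the timing point it settles; beyond, it springs on.
- timing_pin: bare steel pin with an 18 mm round head, 9 mm thick, standing in the boss on the pump's -x side, 97 mm from the wheel's axis. Origin on the pin's axis, at table height while the pin is up.
- pin_top (a point): centre of the top of the pin's head: 115 mm above the table when up, 99 mm when fully home. To be pressed straight down with the closed fingertips.
- pin_slide (a joint): how far the pin is pressed in, m: 0 up, 0.016 fully home. It slides with about 3 N of friction and stays where it is left (no spring). Away from the timing point it meets a hidden disc after about 0.004 and must not be forced; at the timing point it goes home. More than 30 N on the pin would bend it.
- spanner: loose bystander: combination spanner, 208 x 39 x 9 mm, left of the pump
- hex_key: loose bystander: hex key, 112 x 38 x 6 mm, in front and to the right of the pump
- star_knob: loose bystander: black clamping knob 47 mm across, 52 mm high with its stud up, in front of the pump on the left
- tslot_nut: loose bystander: T-slot nut, 22 x 22 x 12 mm, in front of the pump on the right
- side_cutters: loose bystander: side cutters, 160 x 55 x 13 mm, right of the pump
- bolt_m10: loose bystander: hex bolt standing on its head, 19 mm across, 52 mm high, left of the pump

How it is judged:
On the way:
1. the wheel has been turned by its handle (distance of handle_grip from where it was at the start of the episode above 0.03 m), for 0.1 s.
At the end, for the whole second after the job is handed in: the timing pin is pressed in by more than 13.5 mm of its 16 mm, so that it stands in the slot of the shaft, and the flywheel is at rest (below 0.2 rad/s) (value of joint pin_slide above 0.0135 m and angular speed of flywheel below 0.2 rad/s); the robot touches nothing.
It fails at once if the flywheel kicks or is spun faster than 2 rad/s (angular speed of flywheel above 2 rad/s).
It fails at once if the timing pin is pressed with more than 30 N (contact force between the fingers and timing_pin above 30 N).
It fails at once if a bystander is moved by more than 3 cm (distance of any of spanner, hex_key, star_knob, tslot_nut, side_cutters, bolt_m10 from where it was at the start of the episode above 0.03 m).
It also fails if it takes over 67 s, if anything falls off the work surface, if the arm or the gripper's body presses on something with over 40 N, if the wrist force passes 120 N, or if a joint passes its speed limit or range.

ROBOT

A 6-joint arm with a two-finger parallel gripper is mounted at the origin on the work surface; the furniture and walls round the work are solid. World frame = base frame: x ahead of the robot, y to its left, z up, the work surface at z = 0. Lengths are in m, angles in rad, forces in N, time in s.
With the tool pointing down it reaches from about 0.3 to 0.875 m from the base axis. Payload 6.4 kg.
Tool frame: the origin (TCP) lies at the very end of the fingers, on their centre line; the grasp point (between the pads) lies 19 mm behind it; z points along the fingers, y is the line along which they close (so a half turn about z gives the same grasp; the last joint's range is limited). The gripper opens to 85 mm and grips with 20 to 120 N. Pads are 22 mm wide; open, the fingers measure 114 mm over their backs; the gripper's body (76 mm by 85 mm) begins 54 mm behind the grasp point. The pads swing forward as they close: fully open they stand 13 mm farther back than shut.
Start: joints at [-1.352, 0.181, 1.607, -0, 1.354, -0.206], TCP at [0.237, -0.524, 0.211] pointing down, gripper open.
Joint ranges: [-2.99, 2.99], [-0.89, 2.07], [0.3, 2.58], [-1.14, 4.28], [0, 2.63], [-3.12, 3.12]. Speed limits (rad/s): [2.57, 2.57, 3.01, 3.14, 3.14, 3.14].

INTERFACE

Orientations are given as a unit quaternion [w, x, y, z].
In Python, from bench import ctrl gives the robot as it stands.
- The arm moves only by the tool jog_arm, never from a script. Its argument "series" is a list that holds one entry, the list of rows, each a list of 7 numbers: the shift along the tool's x, y, z in mm, then the turn, a rotation vector about the tool's x, y, z in rad, then the finger opening in mm, from 0 to 85.4. In form: [[[tx, ty, tz, rx, ry, rz, gripper], ...]]. A call has exactly 10 rows; each row shifts and turns the commanded pose from where the row before left it, along the tool's axes as they then stand; what a row does not reach is not made up. A row lasts 1/10 s, in which the tool goes at most 50 mm and 8.59 degrees, less where a joint would pass 70% of its speed; a pose out of reach is approached as far as the arm can. A call with a gripper value outside its range is refused whole. The fingers move at their own pace and stop on an object; the grip force is fixed at half the most. Time passes only in rows, so rows that do not move let the fingers close, or fill a call up. It gives the time, the measured TCP pose, the force, the opening and the grip force at its end, in the units of the state.
- ctrl.get_obs(): the state, without advancing time (a new reading comes with each control period).
- ctrl.camera(name): name is "scene" or "top" or "wrist"; returns a dict with "frame" (420x560x3 uint8, blue, green, red), "z_map" (420x560 float32, m along the optical axis (not along the pixel's ray), 0 where there is no reading), "fx", "fy", "cx", "cy" (pixels), "xyz" and "rotation" of the camera in the world. Camera axes: x right, y down, z forward; pixel columns grow to the right and rows downward; lengths in m; the calibration is good to about 2 mm. A picture is of the moment at which its call begins.
- ctrl.hand_in(): hands the job in; it is judged then, once.
The state is a dict: "time_s": time; "q": joint angles; "dq": joint speeds; "joint_efforts": joint torques, N m; "eef_pos": TCP position; "eef_rot": TCP orientation; "wrist_force": force on the tool from outside, world axes, zero at the start; "torque": the same for the moment, N m; "opening": opening from 0.0 (shut) to 1.0 (fully open); "grasp_force": force on a finger pad.
Only numpy, scipy, OpenCV 4.12 (cv2) and the standard library are available. Lean on these libraries where they do the work, as an engineer would, in place of code of your own. Each camera call takes 0.05 s, during which the arm holds its last target. There are 200 camera calls.

## Working session

There is one attempt and no reset: what is moved stays moved. The work goes in short steps, Python scripts to look and compute and a tool call to move; the robot and the scene stay as the last step left them, time stands still between calls to the robot, and variables do not carry over. Pictures are saved under pics/ and viewed, at most 10 in all, crops included, and the job is handed in when it is done.

Besides the shell and the picture viewer there is one more tool, called as a command line: name --argument value ..., lists and objects as JSON in quotes. jog_arm: Moves the arm, as the interface text tells. Its arguments: {"type":"object","properties":{"series":{"type":"array"}},"required":["series"]}

```bash
mkdir -p pics; cat > h.py <<'E'
from bench import ctrl
import numpy as np, cv2
def pt(c,u,v,z=None):
    R=np.array(c["rotation"]);
    if R.shape!=(3,3):
        from scipy.spatial.transform import Rotation as Ro
        R=Ro.from_quat(np.roll(R,-1)).as_matrix()
    d=R@np.array([(u-c["cx"])/c["fx"],(v-c["cy"])/c["fy"],1.0]); o=np.array(c["xyz"])
    s=c["z_map"][int(v),int(u)] if z is None else (z-o[2])/d[2]
    return o+s*d
E
python3 - <<'E'
from h import *
import pickle
for n in ("top","scene"):
    c=ctrl.camera(n); pickle.dump(c,open(n+".pkl","wb")); cv2.imwrite(f"pics/{n}1.png",c["frame"])
    print(n,c["xyz"],c["fx"],np.array(c["rotation"]))
s=ctrl.get_obs(); print(s)
E
```

```text
top [0.5226889  0.03180748 1.22916944] 537.8841759772849 [-0.01100457  0.71316963 -0.70036019  0.02763282]
scene [0.02743878 0.76570809 0.89052781] 542.0714278618611 [ 0.13452131 -0.2828362   0.86381466 -0.39462886]
{'time_s': 0.1, 'q': array([-1.35232823e+00,  1.81455670e-01,  1.60791913e+00, -1.30346027e-05,
        1.35381116e+00, -2.06304914e-01]), 'dq': array([ 0.00013952, -0.00149171, -0.00300125, -0.00024342,  0.00087205,
       -0.00165931]), 'joint_efforts': array([ 8.40971393e-05, -4.45882380e+01, -3.52237594e+01, -2.45848341e-04,
        4.19527831e-03, -1.60385974e-05]), 'eef_pos': array([ 0.23685606, -0.52336158,  0.21037513]), 'eef_rot': array([-7.96600946e-04,  9.77530032e-01,  2.10794692e-01, -1.12081375e-05]), 'wrist_force': array([ 0.41634829, -0.35902038, -0.39146036]), 'torque': array([-0.02136624,  0.02869011,  0.00534537]), 'grasp_force': 0.0, 'opening': 1.0021224757599116}
```

View pics/top1.png

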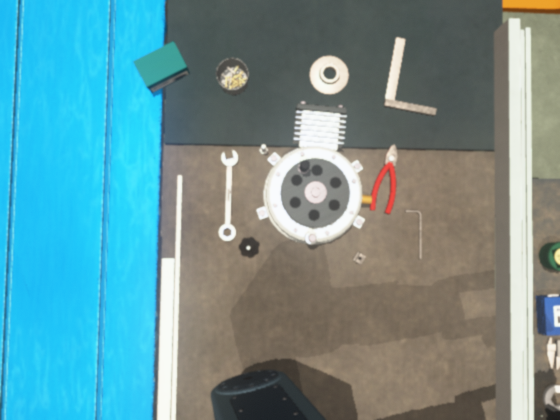

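The pump is centred near pixel (316,192) with the cylinder up (+x world). The pin is near (312,238) and the handle probably near (305,167). I'll enlarge that area.

```bash
python3 - <<'E'
from h import *
import pickle
c=pickle.load(open("top.pkl","rb"))
f=cv2.resize(c["frame"][135:255,240:400],None,fx=5,fy=5,interpolation=cv2.INTER_CUBIC); cv2.imwrite("pics/t2.png",f)
z=np.zeros((420,560)); 
for v in range(140,250):
  for u in range(250,380): z[v,u]=pt(c,u,v)[2]
for lo,hi in ((.135,.16),(.107,.125),(.094,.104),(.08,.09)):
  m=np.argwhere((z>lo)&(z<hi)); print(lo,len(m),m.mean(0)[::-1],m.min(0)[::-1],m.max(0)[::-1], pt(c,*m.mean(0)[::-1],z=(lo+hi)/2))
E
```

```text
0.135 75 [304.78666667 165.05333333] [300 160] [309 170] [ 0.66820227 -0.03746791  0.1475    ]
0.107 68 [311.11764706 227.83823529] [300 168] [316 242] [ 0.5419142  -0.05459986  0.116     ]
0.094 172 [314.84302326 190.56395349] [299 167] [326 203] [ 0.62099599 -0.06265344  0.099     ]
0.08 3281 [315.45504419 194.60682719] [281 158] [350 244] [ 0.61357388 -0.06525609  0.085     ]
```

View pics/t2.png

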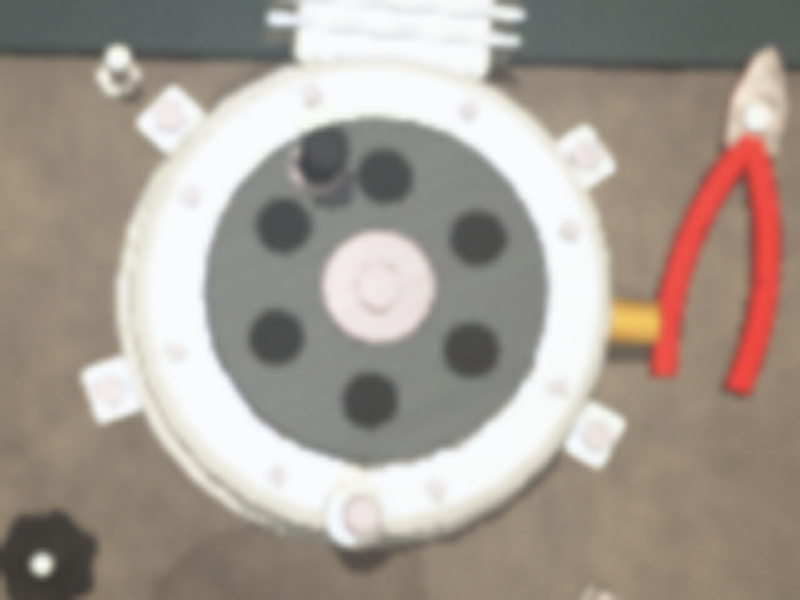

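View pics/scene1.png

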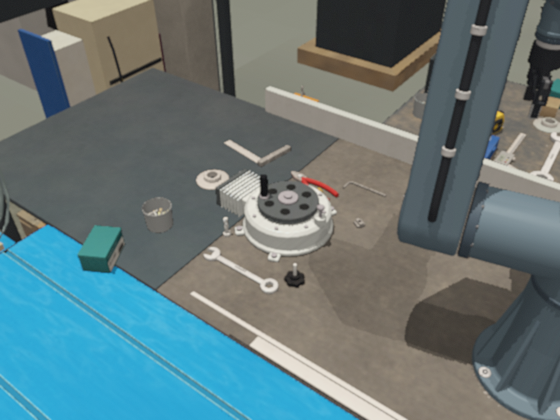

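The crop shows the hub at (378,285), the handle top at (323,155) and the pin head at (362,516). Nothing obstructs the space above the pump.

```bash
python3 - <<'E'
from h import *
import pickle
c=pickle.load(open("top.pkl","rb"))
P={}
for n,u,v,z in (("hub",378,286,.099),("handle",323,155,.148),("pin",362,516,.115)):
  P[n]=pt(c,240+(u+.5)/5-.5,135+(v+.5)/5-.5,z=z); print(n,P[n])
h=P["hub"][:2]
for n in("handle","pin"):
  d=P[n][:2]-h; print(n,np.hypot(*d),np.arctan2(d[1],d[0]))
from scipy.spatial.transform import Rotation as R
print(R.from_quat(np.roll(ctrl.get_obs()["eef_rot"],-1)).as_matrix())
E
```

```text
hub [ 0.6183931  -0.06344535  0.099     ]
handle [ 0.66699766 -0.036264    0.148     ]
pin [ 0.52134434 -0.05680752  0.115     ]
handle 0.05568867867179222 0.5099053755202739
pin 0.09727549932858602 3.073302124460431
[[ 9.11131195e-01  4.12116266e-01 -3.57751084e-04]
 [ 4.12116302e-01 -9.11129926e-01  1.55267746e-03]
 [ 3.13925920e-04 -1.56212793e-03 -9.99998731e-01]]
```

jog_arm --series '[[[15,-6.6,0,0,0,0,60],[37,-16.6,0,0,0,0,60],[37,-16.6,0,0,0,0,60],[37,-16.6,0,0,0,0,60],[37,-16.6,0,0,0,0,60],[37,-16.6,0,0,0,0,60],[37,-16.6,0,0,0,0,60],[37,-16.6,0,0,0,0,60],[37,-16.6,0,0,0,0,60],[37,-16.6,0,0,0,0,60]]]'

```text
time_s: 1.1
eef_pos: [0.4906, -0.2357, 0.2111]
eef_rot: [-0.0, 0.977, 0.211, 0.0]
wrist_force: [-0.1, 0.0, 0.1]
opening: 0.705
grasp_force: 0.0
```

jog_arm --series '[[[37,-16.6,0,0,0,0,60],[37,-16.6,0,0,0,0,60],[37,-16.6,0,0,0,0,60],[37,-16.6,0,0,0,0,60],[37,-16.6,0,0,0,0,60],[37,-16.6,0,0,0,0,60],[22,-10,0,0,0,0.1,60],[0,0,0,0,0,0.1,60],[0,0,0,0,0,0.1,60],[0,0,0,0,0,0.1248,60]]]'

```text
time_s: 2.1
eef_pos: [0.6664, -0.0362, 0.2106]
eef_rot: [-0.0, 1.0, -0.002, -0.001]
wrist_force: [-0.1, 0.2, 0.2]
opening: 0.702
grasp_force: 0.0
```

jog_arm --series '[[[0,0,10,0,0,0,60],[0,0,20,0,0,0,60],[0,0,20,0,0,0,60],[0,0,20,0,0,0,60],[0,0,15,0,0,0,60],[0,0,7.5,0,0,0,60],[0,0,0,0,0,0,10],[0,0,0,0,0,0,10],[0,0,0,0,0,0,10],[0,0,0,0,0,0,10]]]'

```text
time_s: 3.1
eef_pos: [0.6678, -0.0382, 0.1202]
eef_rot: [0.0, 1.0, 0.0, 0.001]
wrist_force: [-0.4, -0.3, 2.8]
opening: 0.179
grasp_force: 58.6
```

```bash
python3 -c "
import numpy as np
d=.16
for i in range(25):
  a=.49-i*d;b=a-d;print(i+1,round((i+1)*d,2),(5.8*np.array([np.cos(b)-np.cos(a),-np.sin(b)+np.sin(a)])).round(2), 'rad',np.round([np.cos(b),np.sin(b)],2))"
```

```text
1 0.16 [0.37 0.85] rad [0.95 0.32]
2 0.32 [0.23 0.9 ] rad [0.99 0.17]
3 0.48 [0.08 0.92] rad [1.   0.01]
4 0.64 [-0.06  0.92] rad [ 0.99 -0.15]
5 0.8 [-0.21  0.9 ] rad [ 0.95 -0.31]
6 0.96 [-0.35  0.86] rad [ 0.89 -0.45]
7 1.12 [-0.48  0.79] rad [ 0.81 -0.59]
8 1.28 [-0.6  0.7] rad [ 0.7  -0.71]
9 1.44 [-0.71  0.6 ] rad [ 0.58 -0.81]
10 1.6 [-0.79  0.48] rad [ 0.44 -0.9 ]
11 1.76 [-0.86  0.34] rad [ 0.3  -0.96]
12 1.92 [-0.9  0.2] rad [ 0.14 -0.99]
13 2.08 [-0.93  0.06] rad [-0.02 -1.  ]
14 2.24 [-0.92 -0.09] rad [-0.18 -0.98]
15 2.4 [-0.9  -0.24] rad [-0.33 -0.94]
16 2.56 [-0.85 -0.38] rad [-0.48 -0.88]
17 2.72 [-0.78 -0.51] rad [-0.61 -0.79]
18 2.88 [-0.69 -0.62] rad [-0.73 -0.68]
19 3.04 [-0.58 -0.73] rad [-0.83 -0.56]
20 3.2 [-0.45 -0.81] rad [-0.91 -0.42]
21 3.36 [-0.32 -0.87] rad [-0.96 -0.27]
22 3.52 [-0.18 -0.91] rad [-0.99 -0.11]
23 3.68 [-0.03 -0.93] rad [-1.    0.05]
24 3.84 [ 0.12 -0.92] rad [-0.98  0.21]
25 4.0 [ 0.26 -0.89] rad [-0.93  0.36]
```

jog_arm --series '[[[0.37,0.85,0,0,0,0,10],[0.37,0.85,0,0,0,0,10],[0.37,0.85,0,0,0,0,10],[0.37,0.85,0,0,0,0,10],[0.37,0.85,0,0,0,0,10],[0.37,0.85,0,0,0,0,10],[0.37,0.85,0,0,0,0,10],[0.37,0.85,0,0,0,0,10],[0.37,0.85,0,0,0,0,10],[0.37,0.85,0,0,0,0,10]]]'

```text
time_s: 4.1
eef_pos: [0.6715, -0.0467, 0.1201]
eef_rot: [0.0, 1.0, 0.0, 0.001]
wrist_force: [-0.7, -0.7, 6.0]
opening: 0.185
grasp_force: 58.9
```

jog_arm --series '[[[0.23,0.9,0,0,0,0,10],[0.23,0.9,0,0,0,0,10],[0.23,0.9,0,0,0,0,10],[0.23,0.9,0,0,0,0,10],[0.23,0.9,0,0,0,0,10],[0.23,0.9,0,0,0,0,10],[0.23,0.9,0,0,0,0,10],[0.23,0.9,0,0,0,0,10],[0.23,0.9,0,0,0,0,10],[0.23,0.9,0,0,0,0,10]]]'

```text
time_s: 5.1
eef_pos: [0.6737, -0.0557, 0.1201]
eef_rot: [0.0, 1.0, 0.0, 0.001]
wrist_force: [-1.7, 0.1, 6.9]
opening: 0.184
grasp_force: 59.0
```

jog_arm --series '[[[0.08,0.92,-0.1,0,0,0,10],[0.08,0.92,-0.1,0,0,0,10],[0.08,0.92,-0.1,0,0,0,10],[0.08,0.92,-0.1,0,0,0,10],[0.08,0.92,-0.1,0,0,0,10],[0.08,0.92,-0.1,0,0,0,10],[0.08,0.92,-0.1,0,0,0,10],[0.08,0.92,-0.1,0,0,0,10],[0.08,0.92,-0.1,0,0,0,10],[0.08,0.92,-0.1,0,0,0,10]]]'

```text
time_s: 6.1
eef_pos: [0.6742, -0.0647, 0.1202]
eef_rot: [0.0, 1.0, 0.0, 0.001]
wrist_force: [0.9, 1.5, 4.7]
opening: 0.183
grasp_force: 58.8
```

jog_arm --series '[[[-0.06,0.92,0,0,0,0,10],[-0.06,0.92,0,0,0,0,10],[-0.06,0.92,0,0,0,0,10],[-0.06,0.92,0,0,0,0,10],[-0.06,0.92,0,0,0,0,10],[-0.06,0.92,0,0,0,0,10],[-0.06,0.92,0,0,0,0,10],[-0.06,0.92,0,0,0,0,10],[-0.06,0.92,0,0,0,0,10],[-0.06,0.92,0,0,0,0,10]]]'

```text
time_s: 7.1
eef_pos: [0.6735, -0.074, 0.1202]
eef_rot: [0.0, 1.0, -0.0, 0.0]
wrist_force: [0.4, -0.0, 5.8]
opening: 0.186
grasp_force: 58.9
```

jog_arm --series '[[[-0.21,0.9,-0.05,0,0,0,10],[-0.21,0.9,-0.05,0,0,0,10],[-0.21,0.9,-0.05,0,0,0,10],[-0.21,0.9,-0.05,0,0,0,10],[-0.21,0.9,-0.05,0,0,0,10],[-0.21,0.9,-0.05,0,0,0,10],[-0.21,0.9,-0.05,0,0,0,10],[-0.21,0.9,-0.05,0,0,0,10],[-0.21,0.9,-0.05,0,0,0,10],[-0.21,0.9,-0.05,0,0,0,10]]]'

```text
time_s: 8.1
eef_pos: [0.6711, -0.083, 0.1203]
eef_rot: [0.0, 1.0, -0.0, 0.0]
wrist_force: [1.9, -0.6, 4.7]
opening: 0.179
grasp_force: 58.8
```

jog_arm --series '[[[-0.35,0.86,0,0,0,0,10],[-0.35,0.86,0,0,0,0,10],[-0.35,0.86,0,0,0,0,10],[-0.35,0.86,0,0,0,0,10],[-0.35,0.86,0,0,0,0,10],[-0.35,0.86,0,0,0,0,10],[-0.35,0.86,0,0,0,0,10],[-0.35,0.86,0,0,0,0,10],[-0.35,0.86,0,0,0,0,10],[-0.35,0.86,0,0,0,0,10]]]'

```text
time_s: 9.1
eef_pos: [0.6676, -0.0912, 0.1202]
eef_rot: [-0.0, 1.0, -0.0, 0.0]
wrist_force: [2.8, 0.4, 5.5]
opening: 0.182
grasp_force: 58.8
```

jog_arm --series '[[[-0.45,0.8,0,0,0,0,10],[-0.45,0.8,0,0,0,0,10],[-0.45,0.8,0,0,0,0,10],[-0.45,0.8,0,0,0,0,10],[-0.45,0.8,0,0,0,0,10],[-0.45,0.8,0,0,0,0,10],[-0.45,0.8,0,0,0,0,10],[-0.45,0.8,0,0,0,0,10],[-0.45,0.8,0,0,0,0,10],[-0.45,0.8,0,0,0,0,10]]]'

```text
time_s: 10.1
eef_pos: [0.6633, -0.0984, 0.1203]
eef_rot: [-0.001, 1.0, 0.0, 0.0]
wrist_force: [4.7, 4.5, 5.7]
opening: 0.181
grasp_force: 58.9
```

jog_arm --series '[[[-0.6,0.7,0,0,0,0,10],[-0.6,0.7,0,0,0,0,10],[-0.6,0.7,0,0,0,0,10],[-0.6,0.7,0,0,0,0,10],[-0.6,0.7,0,0,0,0,10],[-0.6,0.7,0,0,0,0,10],[-0.6,0.7,0,0,0,0,10],[-0.6,0.7,0,0,0,0,10],[-0.6,0.7,0,0,0,0,10],[-0.6,0.7,0,0,0,0,10]]]'

```text
time_s: 11.1
eef_pos: [0.6577, -0.105, 0.1203]
eef_rot: [-0.001, 1.0, 0.0, 0.001]
wrist_force: [4.5, 2.4, 5.1]
opening: 0.183
grasp_force: 58.9
```

jog_arm --series '[[[-0.71,0.6,0,0,0,0,10],[-0.71,0.6,0,0,0,0,10],[-0.71,0.6,0,0,0,0,10],[-0.71,0.6,0,0,0,0,10],[-0.71,0.6,0,0,0,0,10],[-0.71,0.6,0,0,0,0,10],[-0.71,0.6,0,0,0,0,10],[-0.71,0.6,0,0,0,0,10],[-0.71,0.6,0,0,0,0,10],[-0.71,0.6,0,0,0,0,10]]]'

```text
time_s: 12.1
eef_pos: [0.651, -0.1109, 0.1203]
eef_rot: [-0.001, 1.0, 0.0, 0.001]
wrist_force: [8.4, 5.3, 4.2]
opening: 0.176
grasp_force: 59.1
```

jog_arm --series '[[[-0.49,0.31,0,0,0,0,10],[-0.49,0.31,0,0,0,0,10],[-0.49,0.31,0,0,0,0,10],[-0.49,0.31,0,0,0,0,10],[-0.49,0.31,0,0,0,0,10],[-0.49,0.31,0,0,0,0,10],[-0.49,0.31,0,0,0,0,10],[-0.49,0.31,0,0,0,0,10],[-0.49,0.31,0,0,0,0,10],[-0.49,0.31,0,0,0,0,10]]]'

```text
time_s: 13.1
eef_pos: [0.6462, -0.1142, 0.1203]
eef_rot: [-0.001, 1.0, 0.0, 0.001]
wrist_force: [8.2, 3.7, 4.2]
opening: 0.186
grasp_force: 59.1
```

jog_arm --series '[[[-0.52,0.26,0,0,0,0,10],[-0.52,0.26,0,0,0,0,10],[-0.52,0.26,0,0,0,0,10],[-0.52,0.26,0,0,0,0,10],[-0.52,0.26,0,0,0,0,10],[-0.52,0.26,0,0,0,0,10],[-0.52,0.26,0,0,0,0,10],[-0.52,0.26,0,0,0,0,10],[-0.52,0.26,0,0,0,0,10],[-0.52,0.26,0,0,0,0,10]]]'

```text
time_s: 14.1
eef_pos: [0.6414, -0.1168, 0.1203]
eef_rot: [-0.001, 1.0, 0.0, 0.002]
wrist_force: [9.9, 4.9, 1.9]
opening: 0.181
grasp_force: 58.9
```

jog_arm --series '[[[-0.54,0.21,0,0,0,0,10],[-0.54,0.21,0,0,0,0,10],[-0.54,0.21,0,0,0,0,10],[-0.54,0.21,0,0,0,0,10],[-0.54,0.21,0,0,0,0,10],[-0.54,0.21,0,0,0,0,10],[-0.54,0.21,0,0,0,0,10],[-0.54,0.21,0,0,0,0,10],[-0.54,0.21,0,0,0,0,10],[-0.54,0.21,0,0,0,0,10]]]'

```text
time_s: 15.1
eef_pos: [0.6359, -0.1192, 0.1203]
eef_rot: [-0.001, 1.0, 0.0, 0.002]
wrist_force: [7.1, 1.5, 3.1]
opening: 0.185
grasp_force: 59.1
```

jog_arm --series '[[[-0.45,0.13,0,0,0,0,10],[-0.45,0.13,0,0,0,0,10],[-0.45,0.13,0,0,0,0,10],[-0.45,0.13,0,0,0,0,10],[-0.45,0.13,0,0,0,0,10],[-0.45,0.13,0,0,0,0,10],[-0.45,0.13,0,0,0,0,10],[-0.45,0.13,0,0,0,0,10],[-0.45,0.13,0,0,0,0,10],[-0.45,0.13,0,0,0,0,10]]]'

```text
time_s: 16.1
eef_pos: [0.6284, -0.1217, 0.1201]
eef_rot: [0.0, 1.0, 0.0, -0.002]
wrist_force: [-4.4, -0.7, 7.3]
opening: 0.179
grasp_force: 59.8
```

jog_arm --series '[[[0,0,0,0,0,0,10],[0,0,0,0,0,0,10],[0,0,0,0,0,0,10],[0,0,0,0,0,0,10],[0,0,0,0,0,0,10],[0,0,0,0,0,0,10],[0,0,0,0,0,0,10],[0,0,0,0,0,0,10],[0,0,0,0,0,0,10],[0,0,0,0,0,0,10]]]'

```text
time_s: 17.1
eef_pos: [0.628, -0.1219, 0.1201]
eef_rot: [0.0, 1.0, -0.0, -0.002]
wrist_force: [-5.7, -1.6, 8.8]
opening: 0.183
grasp_force: 60.0
```

jog_arm --series '[[[-0.3,0.06,0,0,0,0,10],[-0.3,0.06,0,0,0,0,10],[-0.3,0.06,0,0,0,0,10],[-0.3,0.06,0,0,0,0,10],[-0.3,0.06,0,0,0,0,10],[-0.3,0.06,0,0,0,0,10],[-0.3,0.06,0,0,0,0,10],[-0.3,0.06,0,0,0,0,10],[0,0,0,0,0,0,10],[0,0,0,0,0,0,10]]]'

```text
time_s: 18.1
eef_pos: [0.6265, -0.122, 0.1201]
eef_rot: [-0.0, 1.0, -0.0, -0.001]
wrist_force: [1.8, 0.4, 5.4]
opening: 0.181
grasp_force: 59.5
```

jog_arm --series '[[[-0.55,0.06,0,0,0,0,10],[-0.55,0.06,0,0,0,0,10],[-0.55,0.06,0,0,0,0,10],[-0.55,0.06,0,0,0,0,10],[-0.55,0.06,0,0,0,0,10],[-0.55,0.06,0,0,0,0,10],[-0.55,0.06,0,0,0,0,10],[-0.55,0.06,0,0,0,0,10],[-0.55,0.06,0,0,0,0,10],[0,0,0,0,0,0,10]]]'

```text
time_s: 19.1
eef_pos: [0.6228, -0.1224, 0.1202]
eef_rot: [-0.0, 1.0, 0.0, 0.0]
wrist_force: [6.6, 0.9, 3.9]
opening: 0.185
grasp_force: 59.2
```

jog_arm --series '[[[0,0,0,0,0,0,10],[0,0,0,0,0,0,10],[0,0,0,0,0,0,10],[0,0,0,0,0,0,10],[0,0,0,0,0,0,10],[0,0,0,0,0,0,10],[0,0,0,0,0,0,10],[0,0,0,0,0,0,10],[0,0,0,0,0,0,10],[0,0,0,0,0,0,10]]]'

```text
time_s: 20.1
eef_pos: [0.6231, -0.1224, 0.1202]
eef_rot: [-0.0, 1.0, -0.0, 0.001]
wrist_force: [6.2, 0.6, 3.6]
opening: 0.176
grasp_force: 59.2
```

jog_arm --series '[[[-0.4,0.02,0,0,0,0,10],[-0.4,0.02,0,0,0,0,10],[-0.4,0.02,0,0,0,0,10],[-0.4,0.02,0,0,0,0,10],[-0.4,0.02,0,0,0,0,10],[-0.4,0.02,0,0,0,0,10],[-0.4,0.02,0,0,0,0,10],[-0.4,0.02,0,0,0,0,10],[0,0,0,0,0,0,10],[0,0,0,0,0,0,10]]]'

```text
time_s: 21.1
eef_pos: [0.62, -0.1227, 0.1203]
eef_rot: [0.0, 1.0, -0.0, 0.001]
wrist_force: [5.8, 1.9, 3.0]
opening: 0.183
grasp_force: 59.2
```

jog_arm --series '[[[0.2,0,0,0,0,0,10],[0.2,0,0,0,0,0,10],[0.2,0,0,0,0,0,10],[0.2,0,0,0,0,0,10],[0.2,0,0,0,0,0,10],[0.2,0,0,0,0,0,10],[0.2,0,0,0,0,0,10],[0,0,0,0,0,0,10],[0,0,0,0,0,0,10],[0,0,0,0,0,0,10]]]'

```text
time_s: 22.1
eef_pos: [0.6207, -0.1227, 0.1202]
eef_rot: [0.0, 1.0, -0.0, -0.0]
wrist_force: [3.6, -0.1, 5.8]
opening: 0.18
grasp_force: 59.4
```

jog_arm --series '[[[0.2,0,0,0,0,0,10],[0.2,0,0,0,0,0,10],[0.2,0,0,0,0,0,10],[0.2,0,0,0,0,0,10],[0.2,0,0,0,0,0,10],[0.2,0,0,0,0,0,10],[0.2,0,0,0,0,0,10],[0,0,0,0,0,0,10],[0,0,0,0,0,0,10],[0,0,0,0,0,0,10]]]'

```text
time_s: 23.1
eef_pos: [0.6213, -0.1227, 0.1202]
eef_rot: [-0.0, 1.0, -0.0, -0.001]
wrist_force: [1.2, 0.8, 6.5]
opening: 0.178
grasp_force: 59.6
```

jog_arm --series '[[[0.2,0,0,0,0,0,10],[0.2,0,0,0,0,0,10],[0.2,0,0,0,0,0,10],[0.1,0,0,0,0,0,10],[0,0,0,0,0,0,10],[0,0,0,0,0,0,10],[0,0,0,0,0,0,10],[0,0,0,0,0,0,10],[0,0,0,0,0,0,10],[0,0,0,0,0,0,10]]]'

```text
time_s: 24.1
eef_pos: [0.6217, -0.1227, 0.1202]
eef_rot: [-0.0, 1.0, 0.0, -0.001]
wrist_force: [-0.3, 0.3, 7.6]
opening: 0.181
grasp_force: 59.7
```

jog_arm --series '[[[0,0,0,0,0,0,22],[0,0,0,0,0,0,28],[0,0,0,0,0,0,40],[0,0,0,0,0,0,40],[0,0,0,0,0,0,40],[0,0,-8,0,0,0,40],[0,0,-15,0,0,0,40],[0,0,-15,0,0,0,40],[0,0,-15,0,0,0,40],[0,0,-7,0,0,0,40]]]'

```text
time_s: 25.1
eef_pos: [0.6242, -0.1232, 0.1836]
eef_rot: [0.001, 1.0, 0.0, 0.002]
wrist_force: [-0.4, -0.1, -0.4]
opening: 0.47
grasp_force: 0.0
```

```bash
python3 - <<'E'
from h import *
s=ctrl.get_obs(); print(s["eef_pos"],s["wrist_force"])
c=ctrl.camera("wrist"); cv2.imwrite("pics/w1.png",c["frame"]); print(c["xyz"])
c=ctrl.camera("top"); 
f=cv2.resize(c["frame"][135:255,240:400],None,fx=5,fy=5,interpolation=cv2.INTER_CUBIC); cv2.imwrite("pics/t3.png",f)
E
```

```text
[ 0.62418576 -0.12315259  0.18357245] [-0.35421107 -0.05141998 -0.37846259]
[ 0.69798385 -0.12171847  0.34582991]
```

View pics/t3.png

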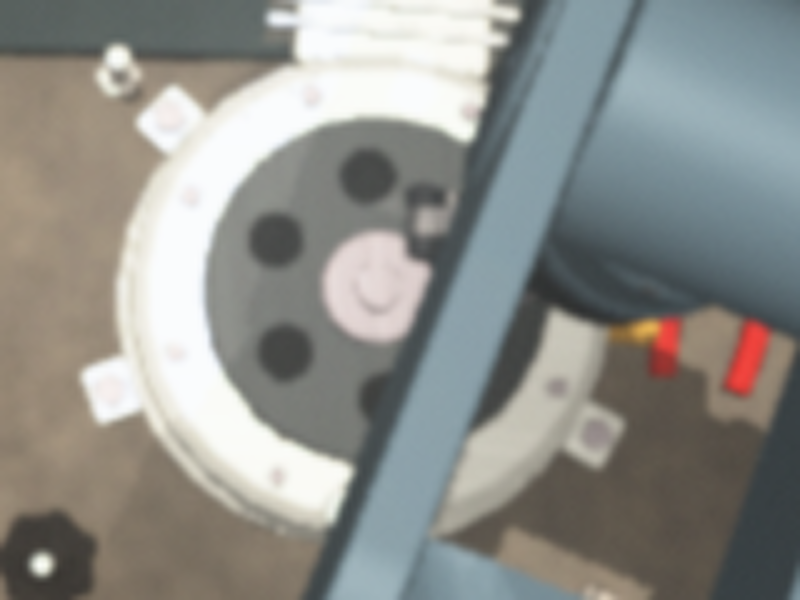

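View pics/w1.png

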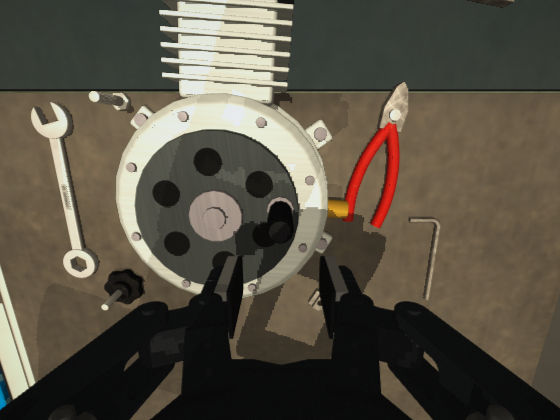

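The wrist view shows the handle at about (280,218) and the hub at (215,215). The wheel has settled where I left it, at the side toward -y. Next is the pin.

jog_arm --series '[[[-6,-4,0,0,0,0,0],[-12,-8,0,0,0,0,0],[-14,-9,0,0,0,0,0],[-14,-9,0,0,0,0,0],[-14,-9,0,0,0,0,0],[-14,-9,0,0,0,0,0],[-14,-9,0,0,0,0,0],[-10,-6,0,0,0,0,0],[-6,-3,0,0,0,0,0],[0,0,0,0,0,0,0]]]'

```text
time_s: 26.2
eef_pos: [0.5182, -0.0563, 0.1799]
eef_rot: [-0.0, 1.0, 0.0, -0.0]
wrist_force: [0.2, 0.6, -0.6]
opening: -0.003
grasp_force: 0.0
```

jog_arm --series '[[[0,0,5,0,0,0,0],[0,0,12,0,0,0,0],[0,0,15,0,0,0,0],[0,0,12,0,0,0,0],[0,0,8,0,0,0,0],[0,0,5,0,0,0,0],[0,0,2,0,0,0,0],[0,0,0,0,0,0,0],[0,0,0,0,0,0,0],[0,0,0,0,0,0,0]]]'

```text
time_s: 27.2
eef_pos: [0.5193, -0.0568, 0.1218]
eef_rot: [0.0, 1.0, 0.0, 0.001]
wrist_force: [-0.2, 0.1, -0.0]
opening: 0.004
grasp_force: 0.0
```

```bash
python3 - <<'E'
from h import *
c=ctrl.camera("wrist"); cv2.imwrite("pics/w2.png",c["frame"])
c=ctrl.camera("scene")
f=cv2.resize(c["frame"][160:260,230:360],None,fx=6,fy=6,interpolation=cv2.INTER_CUBIC); cv2.imwrite("pics/s2.png",f)
E
```

```text
(no output)
```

View pics/s2.png

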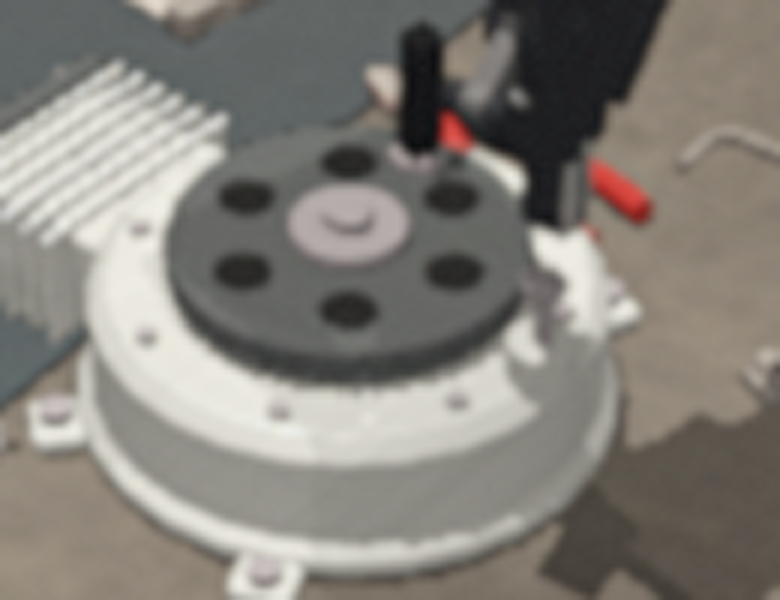

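The closed fingertips, near (555,215), are over the pin, near (545,280), with a small gap. The handle has stayed put. I'll press gently.

jog_arm --series '[[[0,0,1,0,0,0,0],[0,0,1,0,0,0,0],[0,0,1,0,0,0,0],[0,0,1,0,0,0,0],[0,0,1,0,0,0,0],[0,0,1,0,0,0,0],[0,0,1,0,0,0,0],[0,0,1,0,0,0,0],[0,0,0.5,0,0,0,0],[0,0,0,0,0,0,0]]]'

```text
time_s: 28.3
eef_pos: [0.5188, -0.0567, 0.1126]
eef_rot: [-0.0, 1.0, 0.0, -0.0]
wrist_force: [-0.2, -0.8, 0.2]
opening: -0.002
grasp_force: 0.0
```

jog_arm --series '[[[0,0,0.4,0,0,0,0],[0,0,0.4,0,0,0,0],[0,0,0.4,0,0,0,0],[0,0,0.4,0,0,0,0],[0,0,0.4,0,0,0,0],[0,0,0.4,0,0,0,0],[0,0,0.4,0,0,0,0],[0,0,0.4,0,0,0,0],[0,0,0.4,0,0,0,0],[0,0,0.4,0,0,0,0]]]'

```text
time_s: 29.3
eef_pos: [0.5189, -0.0567, 0.1086]
eef_rot: [-0.0, 1.0, -0.0, -0.0]
wrist_force: [-0.1, -0.3, 0.9]
opening: 0.001
grasp_force: 0.0
```

```bash
python3 - <<'E'
from h import *
import pickle
c=pickle.load(open("top.pkl","rb"))
print(np.round([[pt(c,u,v)[2]*1000 for u in range(305,321)] for v in range(231,246)]).astype(int))
print(pt(c,312,238))
c=ctrl.camera("scene")
f=cv2.resize(c["frame"][180:230,300:360],None,fx=12,fy=12,interpolation=cv2.INTER_CUBIC); cv2.imwrite("pics/s3.png",f)
E
```

```text
[[ 67  65  65  67  62  64  65  64  66  70  69  64  67  65  62  64]
 [ 62  65  65  71  82  84  88  83  84  65  63  65  63  63  66  67]
 [ 63  64  78  80  84  81  84  83  84  86  84  65  67  64  66  64]
 [ 64  80  84  85  82  82 113 113 117 112  84  86  65  65  64  66]
 [ 68  81  84  84  85 114 116 113 114 115 113  82  69  66  66  62]
 [ 81  81  85  86 112 117 114 111 114 117 117 114  83  66  68  61]
 [ 83  86  85  85 115 115 118 116 116 114 115 114  87  68  67  69]
 [ 83  83  84 113 114 113 112 111 117 114 116 110  83  69  67  65]
 [ 81  84  83  85 116 118 113 116 113 113 117 111  89  62  68  63]
 [ 77  86  85  84 113 113 116 114 115 112 115 111  85  63  57  64]
 [ 20  84  86  87  82 112 112 114 115 114 118  87  58  58  63  56]
 [ 16  75  86  84  86  83  85 117  81  85  86  81  16  16  17  13]
 [ 10  15  12  77  85  83  79  85  86  85  81  13  10  10  12  11]
 [  1  -4  10  16  85  82  85  81  15  16  13  12  12  11   6   0]
 [  7  -5   1   1  -2  -4  -7   2   3  -3  -2  -2   2   3  -3  -2]]
[ 0.52092501 -0.05710463  0.11133979]
```

View pics/s3.png

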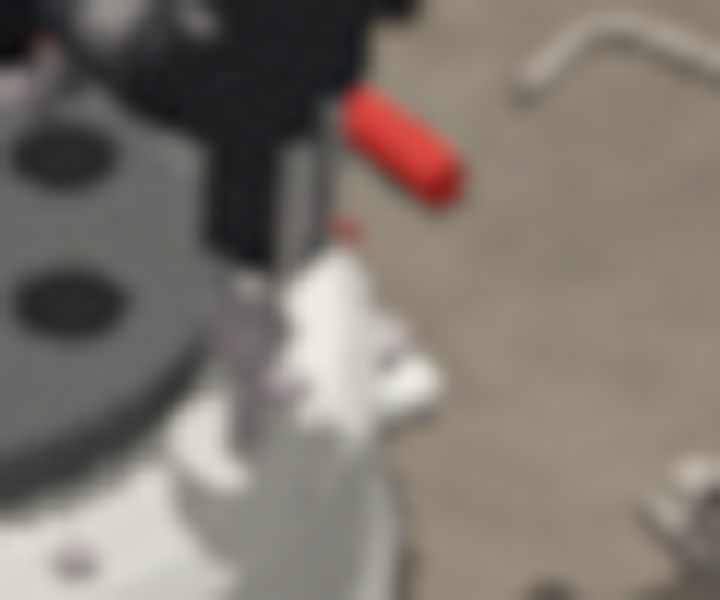

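The pin head, near (245,300), sits directly under the fingertip and appears to be in contact. Carrying on.

jog_arm --series '[[[0,0,0.3,0,0,0,0],[0,0,0.3,0,0,0,0],[0,0,0.3,0,0,0,0],[0,0,0.3,0,0,0,0],[0,0,0.3,0,0,0,0],[0,0,0.3,0,0,0,0],[0,0,0.3,0,0,0,0],[0,0,0.3,0,0,0,0],[0,0,0.3,0,0,0,0],[0,0,0.3,0,0,0,0]]]'

```text
time_s: 30.35
eef_pos: [0.5189, -0.0567, 0.1057]
eef_rot: [0.0, 1.0, 0.0, 0.0]
wrist_force: [0.3, 0.1, 0.2]
opening: 0.003
grasp_force: 0.0
```

```bash
python3 - <<'E'
from h import *
c=ctrl.camera("scene")
print(np.round(ctrl.get_obs()["wrist_force"],1))
f=c["frame"]
for v in range(193,220):
  print(v,' '.join('%3d,%3d,%3d|%3d'%(*(pt(c,u,v)*1000-[500,0,0]).round(),f[v,u].mean()) for u in range(314,328,2)))
E
```

```text
[-0.7  0.9 -0.8]
193  78,-116, 89| 94  28,-45,157| 72   8,-21,181| 28  10,-31,174| 31  14,-46,162| 32  11,-50,162| 80   9,-55,159| 75
194  78,-116, 86|103  26,-42,157| 83  12,-27,172| 31   7,-26,175| 30  12,-44,162| 37  10,-49,160| 97  11,-60,152| 84
195  76,-113, 87|105  28,-44,152| 82  21,-42,156| 32  16,-43,158| 31  13,-46,158| 41  11,-51,155|101  10,-57,152| 84
196  72,-108, 89|104  26,-42,151| 82  23,-45,151| 32  18,-45,153| 30  14,-47,154| 43   9,-47,156|103   9,-56,150| 84
197  72,-108, 86|103  28,-45,146| 83  22,-44,149| 32  17,-45,150| 32  13,-47,151| 42  11,-52,149|102  10,-59,145| 84
198  69,-102, 87|103  24,-40,148| 82  20,-41,149| 31  15,-41,152| 32  12,-45,150| 42   8,-47,150|103   9,-58,143| 86
199  67,-99, 87|104  25,-41,143| 79  23,-45,142| 29  17,-45,145| 32  15,-50,143| 46  10,-50,145|105   9,-57,141| 84
200  64,-95, 88|103  27,-44,138| 78  23,-46,139| 29  16,-44,143| 31  12,-46,144| 48   9,-48,144|106  10,-58,137| 84
201  63,-94, 86|103  26,-44,136| 83  21,-44,138| 39  15,-42,142| 29  12,-46,141| 47  10,-50,139|105  10,-60,133| 95
202  61,-91, 86|102  57,-94, 86| 
[... 1369 characters left out ...]
|204
214  46,-69, 71|124  33,-56, 86|199  26,-54, 91|177  21,-55, 93|107  21,-64, 87|118  18,-68, 86|154  27,-93, 65|192
215  36,-53, 84|164  32,-55, 85|210  25,-53, 89|165  21,-54, 91|106  19,-61, 86|122  16,-66, 85|145  25,-89, 65|161
216  34,-50, 84|180  30,-52, 85|213  25,-54, 86|168  20,-54, 88|107  20,-62, 83|124  12,-59, 89|135  24,-88, 63|136
217  30,-45, 86|179  27,-49, 85|215  25,-53, 84|185  19,-52, 87|120  16,-56, 86|129  13,-60, 84|133  21,-83, 64|133
218  31,-45, 83|171  25,-45, 85|208  23,-50, 83|204  20,-54, 82|137  15,-55, 84|133  10,-56, 86|134  20,-81, 64|133
219  30,-45, 81|168  24,-44, 84|184  21,-48, 83|207  16,-47, 86|144  12,-50, 86|136   9,-54, 84|134  19,-80, 61|132
```

View pics/w2.png

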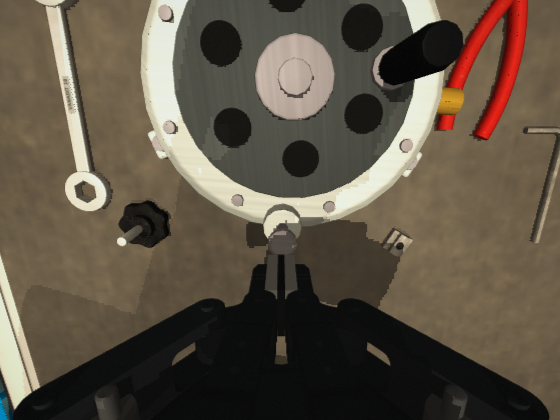

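jog_arm --series '[[[0,0,0.5,0,0,0,0],[0,0,0.5,0,0,0,0],[0,0,0.5,0,0,0,0],[0,0,0.5,0,0,0,0],[0,0,0.5,0,0,0,0],[0,0,0.5,0,0,0,0],[0,0,0.5,0,0,0,0],[0,0,0.5,0,0,0,0],[0,0,0,0,0,0,0],[0,0,0,0,0,0,0]]]'

```text
time_s: 31.4
eef_pos: [0.5189, -0.0567, 0.1017]
eef_rot: [-0.0, 1.0, 0.0, 0.0]
wrist_force: [1.3, 0.4, 0.2]
opening: 0.003
grasp_force: 0.0
```

```bash
python3 - <<'E'
from h import *
c=ctrl.camera("wrist"); R=np.array(c["rotation"]);print(c["xyz"],R,np.round(ctrl.get_obs()["wrist_force"],1))
f=cv2.resize(c["frame"][190:330,200:370],None,fx=4,fy=4,interpolation=cv2.INTER_CUBIC); cv2.imwrite("pics/w3.png",f)
for v in range(215,290,4): print(v,' '.join('%4d,%4d,%4d'%(*(pt(c,u,v)*1000-[500,0,0]).round(),) for u in range(268,300,5)))
E
```

```text
[ 0.59331958 -0.05550438  0.2636493 ] [-0.10538893 -0.69921819  0.69926841  0.10493234] [ 0.2 -0.1  0.2]
215   31, -47,  65   34, -51,  75   35, -54,  76   36, -57,  80   35, -60,  76   33, -64,  72   31, -68,  66
219   32, -47,  75   34, -51,  83   34, -54,  84   34, -57,  84   35, -60,  84   34, -64,  81   30, -67,  69
223   32, -48,  83   31, -51,  83   32, -54,  83   31, -57,  83   31, -60,  83   31, -63,  83   30, -67,  79
227   29, -47,  83   29, -51,  83   29, -54,  83   29, -57,  83   29, -60,  83   29, -63,  83   29, -67,  83
231   25, -47,  81   26, -51,  83   26, -54,  84   26, -57,  84   26, -60,  83   26, -64,  83   26, -67,  84
235   23, -47,  83   24, -51,  84   25, -54,  87   26, -57,  89   23, -60,  83   23, -64,  83   24, -67,  84
239   20, -47,  83   21, -51,  83   24, -54,  93   30, -57, 107   23, -60,  89   20, -64,  83   21, -67,  83
243   18, -47,  83   29, -51, 109   30, -54, 113   30, -57, 113   30, -60, 111   18, -64,  83   18, -67,  83
247   15, -47,  83   28, -51, 113   28, -54, 114   28, -57, 114   28, -60, 114   28, -62, 114   15, -67,  83
251   25, -49,
[... 375 characters left out ...]
5   29, -59, 135   29, -61, 135  -38, -73,  -1
267   29, -50, 139   29, -52, 139   29, -54, 139   29, -57, 139   29, -59, 139   29, -61, 139   25, -64, 131
271   29, -50, 143   29, -52, 142   29, -54, 142   30, -57, 143   29, -59, 143   29, -61, 143   25, -64, 136
275   29, -50, 147   29, -52, 146   30, -54, 148   29, -57, 146   29, -59, 146   30, -61, 148   25, -64, 139
279   29, -50, 150   29, -52, 149   29, -54, 150   29, -57, 149   29, -59, 150   29, -61, 150   25, -63, 143
283   29, -50, 154   29, -52, 154   29, -54, 153   29, -57, 153   29, -59, 154   29, -61, 154   25, -63, 146
287   29, -50, 157   29, -52, 157   29, -54, 156   30, -57, 157   30, -59, 157   29, -61, 156   25, -63, 149
```

View pics/w3.png

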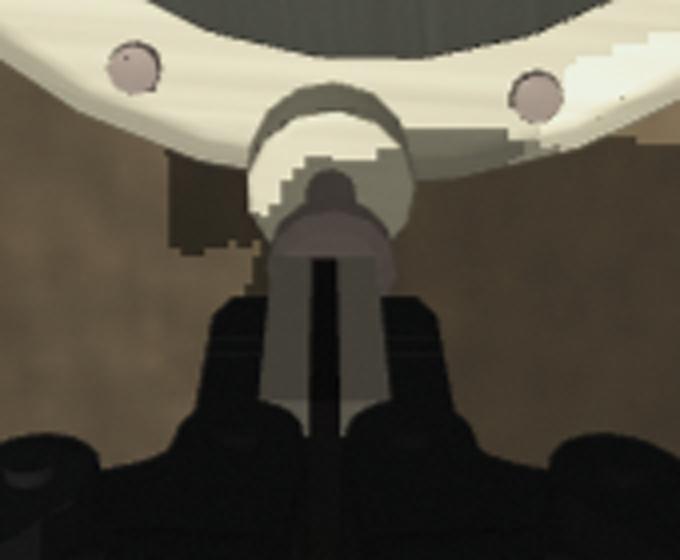

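The wrist view shows the fingertips centred over the pin head but still about 10 mm above it. The real tips sit about 23 mm behind the reported TCP, so I expect contact at a TCP height of about 0.092.

jog_arm --series '[[[0,0,1,0,0,0,0],[0,0,1,0,0,0,0],[0,0,1,0,0,0,0],[0,0,1,0,0,0,0],[0,0,1,0,0,0,0],[0,0,1,0,0,0,0],[0,0,1,0,0,0,0],[0,0,0.5,0,0,0,0],[0,0,0,0,0,0,0],[0,0,0,0,0,0,0]]]'

```text
time_s: 32.45
eef_pos: [0.5189, -0.0567, 0.0943]
eef_rot: [0.0, 1.0, 0.0, 0.0]
wrist_force: [-1.2, -1.0, 1.1]
opening: -0.001
grasp_force: 0.8
```

jog_arm --series '[[[0,0,0.25,0,0,0,0],[0,0,0.25,0,0,0,0],[0,0,0.25,0,0,0,0],[0,0,0.25,0,0,0,0],[0,0,0.25,0,0,0,0],[0,0,0.25,0,0,0,0],[0,0,0.25,0,0,0,0],[0,0,0.25,0,0,0,0],[0,0,0.25,0,0,0,0],[0,0,0.25,0,0,0,0]]]'

```text
time_s: 33.45
eef_pos: [0.5189, -0.0567, 0.0917]
eef_rot: [-0.0, 1.0, 0.0, 0.0]
wrist_force: [-1.5, 0.2, 2.5]
opening: 0.002
grasp_force: 1.3
```

jog_arm --series '[[[0,0,0.2,0,0,0,0],[0,0,0.2,0,0,0,0],[0,0,0.2,0,0,0,0],[0,0,0.2,0,0,0,0],[0,0,0.2,0,0,0,0],[0,0,0.2,0,0,0,0],[0,0,0.2,0,0,0,0],[0,0,0.2,0,0,0,0],[0,0,0.2,0,0,0,0],[0,0,0.2,0,0,0,0]]]'

```text
time_s: 34.45
eef_pos: [0.5189, -0.0567, 0.0897]
eef_rot: [0.0, 1.0, 0.0, 0.0]
wrist_force: [-0.6, 0.5, 2.7]
opening: -0.001
grasp_force: 1.3
```

jog_arm --series '[[[0,0,0.2,0,0,0,0],[0,0,0.2,0,0,0,0],[0,0,0.2,0,0,0,0],[0,0,0.2,0,0,0,0],[0,0,0.2,0,0,0,0],[0,0,0.2,0,0,0,0],[0,0,0.2,0,0,0,0],[0,0,0.2,0,0,0,0],[0,0,0.2,0,0,0,0],[0,0,0.2,0,0,0,0]]]'

```text
time_s: 35.45
eef_pos: [0.5189, -0.0567, 0.0877]
eef_rot: [-0.0, 1.0, -0.0, 0.0]
wrist_force: [-0.9, -1.1, 2.4]
opening: -0.002
grasp_force: 1.3
```

jog_arm --series '[[[0,0,0.2,0,0,0,0],[0,0,0.2,0,0,0,0],[0,0,0.2,0,0,0,0],[0,0,0.2,0,0,0,0],[0,0,0.2,0,0,0,0],[0,0,0.2,0,0,0,0],[0,0,0.2,0,0,0,0],[0,0,0.2,0,0,0,0],[0,0,0.2,0,0,0,0],[0,0,0.2,0,0,0,0]]]'

```text
time_s: 36.45
eef_pos: [0.5189, -0.0567, 0.0857]
eef_rot: [-0.0, 1.0, -0.0, -0.0]
wrist_force: [-0.7, -0.3, 2.6]
opening: -0.005
grasp_force: 1.3
```

jog_arm --series '[[[0,0,0.5,0,0,0,0],[0,0,0.5,0,0,0,0],[0,0,0.5,0,0,0,0],[0,0,0.5,0,0,0,0],[0,0,0.5,0,0,0,0],[0,0,0.5,0,0,0,0],[0,0,0.5,0,0,0,0],[0,0,0.5,0,0,0,0],[0,0,0.5,0,0,0,0],[0,0,0.5,0,0,0,0]]]'

```text
time_s: 37.45
eef_pos: [0.5189, -0.0567, 0.0806]
eef_rot: [-0.0, 1.0, 0.0, 0.0]
wrist_force: [0.1, 0.2, 1.9]
opening: 0.001
grasp_force: 1.3
```

jog_arm --series '[[[0,0,0.2,0,0,0,0],[0,0,0.2,0,0,0,0],[0,0,0.2,0,0,0,0],[0,0,0.2,0,0,0,0],[0,0,0.2,0,0,0,0],[0,0,0.2,0,0,0,0],[0,0,0.2,0,0,0,0],[0,0,0.2,0,0,0,0],[0,0,0.2,0,0,0,0],[0,0,0.2,0,0,0,0]]]'

```text
time_s: 38.45
eef_pos: [0.519, -0.0567, 0.0789]
eef_rot: [0.0, 1.0, 0.0, 0.0]
wrist_force: [-0.6, -0.1, 7.1]
opening: 0.001
grasp_force: 3.1
```

jog_arm --series '[[[0,0,0.1,0,0,0,0],[0,0,0.1,0,0,0,0],[0,0,0.1,0,0,0,0],[0,0,0.1,0,0,0,0],[0,0,0,0,0,0,0],[0,0,0,0,0,0,0],[0,0,0,0,0,0,0],[0,0,0,0,0,0,0],[0,0,0,0,0,0,0],[0,0,0,0,0,0,0]]]'

```text
time_s: 39.45
eef_pos: [0.519, -0.0567, 0.0789]
eef_rot: [0.0, 1.0, 0.0, 0.0]
wrist_force: [-1.7, 0.9, 7.4]
opening: -0.005
grasp_force: 3.9
```

The pin is at its stop, with only about 7 N on it. I'll retract and check its height.

jog_arm --series '[[[0,0,-1,0,0,0,0],[0,0,-3,0,0,0,0],[0,0,-10,0,0,0,0],[0,0,-20,0,0,0,0],[0,0,-20,0,0,0,0],[0,0,-20,0,0,0,0],[0,0,-15,0,0,0,0],[0,0,-6,0,0,0,0],[0,0,0,0,0,0,0],[0,0,0,0,0,0,0]]]'

```text
time_s: 40.45
eef_pos: [0.5184, -0.0566, 0.1727]
eef_rot: [-0.0, 1.0, 0.0, -0.0]
wrist_force: [0.2, -0.8, 0.3]
opening: 0.002
grasp_force: 0.0
```

```bash
python3 - <<'E'
from h import *
s=ctrl.get_obs(); print(s["time_s"],s["eef_pos"],np.abs(s["dq"]).max())
c=ctrl.camera("scene"); zz=[]
for v in range(195,225):
  for u in range(308,332):
    p=pt(c,u,v)
    if np.hypot(p[0]-.521,p[1]+.057)<.007: zz.append(p[2]*1000)
print(np.histogram(zz,bins=range(60,130,4)))
E
```

```text
40.45 [ 0.51844484 -0.05655311  0.17270341] 0.010986635114936246
(array([ 0,  0,  0,  0,  0,  3, 10,  2,  3, 14,  9,  0,  0,  0,  0,  0,  0]), array([ 60,  64,  68,  72,  76,  80,  84,  88,  92,  96, 100, 104, 108,
       112, 116, 120, 124, 128]))
```

The pin top now measures about 99 mm, which is fully home.

```bash
python3 -c "
from bench import ctrl
print(ctrl.hand_in())"
```

```text
the job is handed in; nothing more can be done
None
```

The flywheel was stopped just past its resistance peak and stayed put when released. The pin went fully home (top at about 99 mm) with readings of about 7 N at most, and I handed the job in after about 40 s of robot time; no verdict came back.

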